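# Unhang the utensil chest lid and swap its rolling pins for the spice jars

## Robot

A 6-joint arm with a two-finger parallel gripper is mounted at the origin on the work surface. World frame = base frame: x ahead of the robot, y to its left, z up, the work surface at z = 0. Lengths are in mm, angles in rad, forces in N, time in s.
With the tool pointing down it reaches from about 200 to 875 mm from the base axis. Payload 3.4 kg.
Tool frame: the origin (TCP) lies where the fingers leave the gripper's body, on its centre line; the fingertips stand 97 mm ahead of it and the grasp point (between the pads) lies robot.grip_point_offset ahead of it (robot.grip_point_offset is the distance from the TCP to the grasp point, in mm); z points along the fingers, y is the line along which they close (so a half turn about z gives the same grasp; the last joint's range is limited). The gripper opens to 94 mm and grips with 3 to 60 N. Pads are 16 mm wide; open, the fingers measure 119 mm over their backs; the gripper's body (75 mm by 177 mm) begins 78 mm behind the grasp point.
Start: joints at [-1.328, 0.276, 1.505, -0, 1.361, -0.121], TCP at [204.6, -537.395, 302.693] pointing down, gripper open.
Joint ranges: [-2.89, 2.89], [-0.75, 2.08], [0.22, 2.7], [-1.18, 4.32], [0.11, 2.71], [-2.7, 2.7]. Speed limits (rad/s): [2.57, 2.57, 3.14, 3.14, 3.14, 3.14].

## Interface

Orientations are given as a rotation vector (axis times angle).
In Python, from station import robot gives the robot as it stands. Calls block until the motion is done:
- robot.move_pose(position, orientation): joint-space move of the TCP to a pose.
- robot.servo_line(position, feed=150, frame=None): straight line of the TCP; frame=None keeps the orientation; feed is the mean speed in mm/s.
- robot.move_j(angles): joint-space move.
- robot.grip(opening, strength=None): finger opening in mm; strength is the grip in N (None keeps the last); returns when the fingers have stopped.
- robot.dwell(seconds).
- robot.solve_ik(position, orientation): joint angles nearest the present ones, or None.
- robot.state(): the state.
- robot.get_image(name): name is "side" or "top"; returns a dict with "pixels" (420x560x3 uint8, red, green, blue), "fx", "fy", "cx", "cy" (pixels), "extrinsics" (4x4, takes a point from world to camera coordinates). Camera axes: x right, y down, z forward; pixel columns grow to the right and rows downward; lengths in mm; the calibration is good to about 2 mm. A picture is of the moment at which its call begins. There is no depth.
A pose or a line that the arm cannot do raises robot.IKError and nothing moves.
- robot.hand_in(): hands the job in; it is judged then, once.
The state is a dict: "time_s": time; "qpos": joint angles; "joint_vel": joint speeds; "tau": joint torques, N m; "ee_pos": TCP position; "tcp_rot": TCP orientation; "contact_force": force on the tool from outside, world axes, zero at the start; "torque": the same for the moment, N m; "gripper_width": finger opening in mm; "gripper_force": force on a finger pad.
Only numpy, scipy, OpenCV 4.12 (cv2) and the standard library are available. Lean on these libraries where they do the work, as an engineer would, in place of code of your own. Each camera call takes 0.05 s, during which the arm holds its last target. There are 200 camera calls.

## Task

Open the utensil chest by swinging its wooden lid up on the hinges until it stands upright, then lift it straight up off its hinge pins and lay it flat in the middle of the cork mat. Take every little rolling pin out of the chest and press it down past the sprung jaw of a free clip in the rack until it sits fully home and centred between the forks, one pin per clip, and stand the two spice jars upright on the chest floor in their stead. Do not knock the mug or the spatula about.

Things in the scene. Friction and masses are not known exactly. Their poses are not given: they have to be found in the camera images.
- chest_floor (a point): Centre of the inner floor (8 mm above the table) of the grey open-topped chest, fixed, 175 mm deep in x, 250 mm wide in y, walls 5 mm thick and 70 mm high; x points to its hinged far side, z up. Low lugs (10 mm high, 24 mm long in x) along its front and far walls leave the ends of each rolling pin a bay 44 mm wide, centred at y = -75, 0 and 75 mm; between them, 117 mm in x, the floor is flat.
- chest_hinge (a point): Middle of the chest's hinge axis, which runs along y, 74 mm above the table, 105.5 mm to +x of the chest's centre (18 mm behind its far wall); axes as chest_floor. Two level steel hinge pins 8 mm thick lie on this axis, 80 mm either side of this point, each held between two small posts that stand up to 80 mm above the table.
- lid: The loose lid (0.3 kg), frame as lid_hinge. Two steel knuckles with 11 mm slots open to the lid's +x hang on the hinge pins. Shut, it cannot be drawn off. Turned 90 degrees upright about the hinge (handle on top, upper face to the chest's +x) its slots open downward and some 18 mm of straight lift frees it. Let go below upright, it falls shut.
- lid_hinge (a point): Point of the lid on the hinge axis while it is hung; shut, its axes are those of chest_hinge. The two knuckles (26 mm wide in y, 19 mm thick in z) are centred 80 mm either side of it and reach 12 mm beyond it to the lid's +x.
- lid_center (a point): Centre of the lid's wooden panel (187 mm in x, 250 mm in y, 8 mm thick in z), 104.5 mm to -x of lid_hinge in the lid's frame; z is the normal of its upper face, straight up when shut. A rib near the front sticks out 8 mm below the lower face, the knuckles 5.5 mm.
- lid_bar (a point): Middle of the lid's handle: a round steel bar 12 mm thick, 90 mm long along the lid's y, with an arm at each end, 233 mm to -x of lid_hinge, level with the panel's middle; free gap of 29 mm between bar and panel edge. Pinched lightly from above across its thickness, the bar turns in the fingers, so the lid can be swung with the fingers kept pointing down.
- mat_top (a point): Centre of the top face of the cork mat (fixed; 210 mm in x, 270 mm in y, 8 mm thick) on which the lid is to be laid; z up.
- pin1_center (a point): Centre of a loose wooden rolling pin (about 70 g, 140 mm long along its x): round middle 24 mm in diameter and 110 mm long, a square block 28 x 28 x 15 mm at each end so that it does not roll; lying flat its centre is 14 mm up. It starts in the chest, x roughly along the chest's x. Two or three pins are there.
- pin2_center (a point): Centre of a loose wooden rolling pin (about 70 g, 140 mm long along its x): round middle 24 mm in diameter and 110 mm long, a square block 28 x 28 x 15 mm at each end so that it does not roll; lying flat its centre is 14 mm up. It starts in the chest, x roughly along the chest's x. Two or three pins are there.
- pin3_center (a point): Centre of a loose wooden rolling pin (about 70 g, 140 mm long along its x): round middle 24 mm in diameter and 110 mm long, a square block 28 x 28 x 15 mm at each end so that it does not roll; lying flat its centre is 14 mm up. It starts in the chest, x roughly along the chest's x. Two or three pins are there.
- jar_a_center (a point): Centre, half-way up, of a loose closed glass spice jar with a steel cap, 60 mm in diameter, 90 mm high, about 0.3 kg, standing on the table in front of the chest, one either side of its handle. Standing on the chest floor, clear of the lugs, its centre is 53 mm above the table.
- jar_b_center (a point): Centre, half-way up, of a loose closed glass spice jar with a steel cap, 60 mm in diameter, 90 mm high, about 0.3 kg, standing on the table in front of the chest, one either side of its handle. Standing on the chest floor, clear of the lugs, its centre is 53 mm above the table.
- rack: Rack with three clips side by side (70 mm pitch along y), fixed, plywood base 170 x 250 x 10 mm; origin under its centre, z up. Each clip has two forks, 14 mm long in x, centred 37 mm either side of the clip's middle, with 60 mm free between them for fingers (only the jaw's shaft runs there, up to 18 mm above the table).
- clip1 (a point): Centre of a pin fully seated in this clip, 45 mm above the table; x along the pin, z up. In each fork a fixed prong stands on the -y side and a black sprung jaw with a tooth, hinged below, on the +y side; both flare outward and reach 75 mm up. A pin laid in the mouth stops about 17 mm above its seat; push it straight down with about 5 N, at most 15 N, and the teeth snap over it.
- clip2 (a point): Centre of a pin fully seated in this clip, 45 mm above the table; x along the pin, z up. In each fork a fixed prong stands on the -y side and a black sprung jaw with a tooth, hinged below, on the +y side; both flare outward and reach 75 mm up. A pin laid in the mouth stops about 17 mm above its seat; push it straight down with about 5 N, at most 15 N, and the teeth snap over it.
- clip3 (a point): Centre of a pin fully seated in this clip, 45 mm above the table; x along the pin, z up. In each fork a fixed prong stands on the -y side and a black sprung jaw with a tooth, hinged below, on the +y side; both flare outward and reach 75 mm up. A pin laid in the mouth stops about 17 mm above its seat; push it straight down with about 5 N, at most 15 N, and the teeth snap over it.
- mug: Bystander: small blue mug 70 mm across, 55 mm high, at the back; origin under its centre
- spatula: Bystander: orange silicone spatula lying at the back

How it is judged (in metres and radians):
On the way, in this order (a step that is already met when the one before it is completed fails the run):
1. the lid stands upright while still hung on its hinge pins (angle between lid_center's own z axis and vertical between 1.3 and 1.85 rad and distance between lid_hinge and chest_hinge below 0.012 m), for 0.2 s.
2. the upright lid is lifted straight up off the pins (angle between lid_center's own z axis and vertical between 1.1 and 2.05 rad and z of lid_hinge in the frame of chest_hinge above 0.018 m and horizontal distance between lid_hinge and chest_hinge below 0.04 m), for 0.1 s.
3. the lid lies flat on the cork mat, let go (angle between the z axis of lid_center and the z axis of mat_top, either way round below 0.12 rad and horizontal distance between lid_center and mat_top below 0.06 m and height (world z) of lid_center below 0.04 m and linear speed of lid below 0.03 m/s and contact force between lid and the fingers below 0.1 N), for 0.3 s.
At the end, for the whole second after the job is handed in: Lid still and flat (7 deg) on the mat, panel centre within 60 mm of the mat centre; every pin present lies in a clip, its centre within 5 mm of the seated centre sideways and in height, 20 mm along the clip, in line within 7 deg; both jars stand upright on the chest floor (angle between the z axis of lid_center and the z axis of mat_top, either way round below 0.12 rad and horizontal distance between lid_center and mat_top below 0.06 m and height (world z) of lid_center below 0.04 m and linear speed of lid below 0.03 m/s and ((x of pin1_center in the frame of clip1 between -0.02 and 0.02 m and y of pin1_center in the frame of clip1 between -0.005 and 0.005 m and z of pin1_center in the frame of clip1 between -0.005 and 0.005 m and angle between the x axis of pin1_center and the x axis of clip1, either way round below 0.12 rad) or (x of pin1_center in the frame of clip2 between -0.02 and 0.02 m and y of pin1_center in the frame of clip2 between -0.005 and 0.005 m and z of pin1_center in the frame of clip2 between -0.005 and 0.005 m and angle between the x axis of pin1_center and the x axis of clip2, either way round below 0.12 rad) or (x of pin1_center in the frame of clip3 between -0.02 and 0.02 m and y of pin1_center in the frame of clip3 between -0.005 and 0.005 m and z of pin1_center in the frame of clip3 between -0.005 and 0.005 m and angle between the x axis of pin1_center and the x axis of clip3, either way round below 0.12 rad)) and ((x of pin2_center in the frame of clip1 between -0.02 and 0.02 m and y of pin2_center in the frame of clip1 between -0.005 and 0.005 m and z of pin2_center in the frame of clip1 between -0.005 and 0.005 m and angle between the x axis of pin2_center and the x axis of clip1, either way round below 0.12 rad) or (x of pin2_center in the frame of clip2 between -0.02 and 0.02 m and y of pin2_center in the frame of clip2 between -0.005 and 0.005 m and z of pin2_center in the frame of clip2 between -0.005 and 0.005 m and angle between the x axis of pin2_center and the x axis of clip2, either way round below 0.12 rad) or (x of pin2_center in the frame of clip3 between -0.02 and 0.02 m and y of pin2_center in the frame of clip3 between -0.005 and 0.005 m and z of pin2_center in the frame of clip3 between -0.005 and 0.005 m and angle between the x axis of pin2_center and the x axis of clip3, either way round below 0.12 rad)) and ((x of pin3_center in the frame of clip1 between -0.02 and 0.02 m and y of pin3_center in the frame of clip1 between -0.005 and 0.005 m and z of pin3_center in the frame of clip1 between -0.005 and 0.005 m and angle between the x axis of pin3_center and the x axis of clip1, either way round below 0.12 rad) or (x of pin3_center in the frame of clip2 between -0.02 and 0.02 m and y of pin3_center in the frame of clip2 between -0.005 and 0.005 m and z of pin3_center in the frame of clip2 between -0.005 and 0.005 m and angle between the x axis of pin3_center and the x axis of clip2, either way round below 0.12 rad) or (x of pin3_center in the frame of clip3 between -0.02 and 0.02 m and y of pin3_center in the frame of clip3 between -0.005 and 0.005 m and z of pin3_center in the frame of clip3 between -0.005 and 0.005 m and angle between the x axis of pin3_center and the x axis of clip3, either way round below 0.12 rad)) and x of jar_a_center in the frame of chest_floor between -0.06 and 0.06 m and y of jar_a_center in the frame of chest_floor between -0.105 and 0.105 m and z of jar_a_center in the frame of chest_floor between 0.038 and 0.054 m and angle between each of jar_a_center, jar_b_center's own z axis and vertical below 0.15 rad and x of jar_b_center in the frame of chest_floor between -0.06 and 0.06 m and y of jar_b_center in the frame of chest_floor between -0.105 and 0.105 m and z of jar_b_center in the frame of chest_floor between 0.038 and 0.054 m); the robot touches nothing.
It fails at once if the mug or the spatula is knocked more than 40 mm from its place (distance of any of mug, spatula from where it was at the start of the episode above 0.04 m).
Of pin1, pin2, pin3 only 2 to 3 are there at a start; the rules pass over those that are not, and their reading is None.
At some moment in a run one of pin1, pin2, pin3 may be knocked a few centimetres aside while the robot is not near it.
It also fails if it takes over 200 s, if anything falls off the work surface, if the arm or the gripper's body presses on something with over 40 N, if the wrist force passes 120 N, or if a joint passes its speed limit or range.

## Working session

There is one attempt and no reset: what is moved stays moved. The work goes in short steps, each a Python script; the robot and the scene stay as the last script left them, time stands still between calls to the robot, and variables do not carry over. Pictures are saved under pics/ and viewed, at most 14 in all, crops included, and the job is handed in when it is done.

```bash
ls; mkdir -p pics
python3 - <<'E'
from station import robot
import cv2
for n in("top","side"):
    im=robot.get_image(n); cv2.imwrite(f"pics/{n}0.png",im["pixels"][:,:,::-1])
    print(n,im["fx"],im["fy"],im["cx"],im["cy"],im["extrinsics"])
s=robot.state(); print(s["time_s"],s["tcp_rot"],s["gripper_width"],robot.grip_point_offset,s["contact_force"])
E
```

```text
pics
top 468.1787128554179 468.1787128554179 274.99478935946985 219.0277650505733 [[ 3.93855853e-03 -9.99970415e-01  6.60732884e-03 -2.88714536e+01]
 [-9.93669836e-01 -4.65539371e-03 -1.12243418e-01  5.78311806e+02]
 [ 1.12270857e-01 -6.12342608e-03 -9.93658774e-01  1.33229074e+03]
 [ 0.00000000e+00  0.00000000e+00  0.00000000e+00  1.00000000e+00]]
side 390.9785540103013 390.9785540103013 274.2934700339069 210.32198563072316 [[ 9.43659646e-01 -3.30900649e-01  3.35159620e-03 -5.64442290e+02]
 [-2.40778991e-01 -6.93528882e-01 -6.79001596e-01  2.10033813e+02]
 [ 2.27006497e-01  6.39939411e-01 -7.34129144e-01  8.66907901e+02]
 [ 0.00000000e+00  0.00000000e+00  0.00000000e+00  1.00000000e+00]]
0.1 [-3.08819564e+00 -5.68037245e-01  1.49178575e-04] 93.7736919499017 78.39999999999999 [ 0.59846984  0.33554265 -0.15751767]
```

View pics/top0.png

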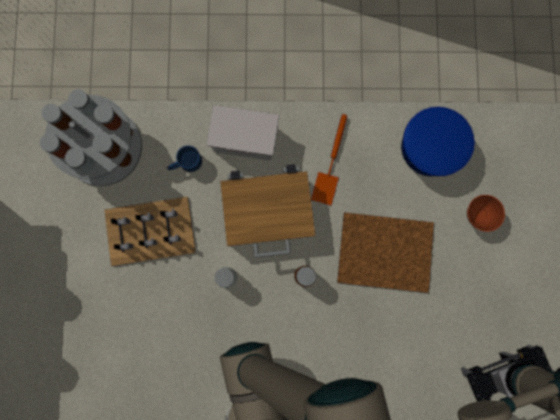

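View pics/side0.png

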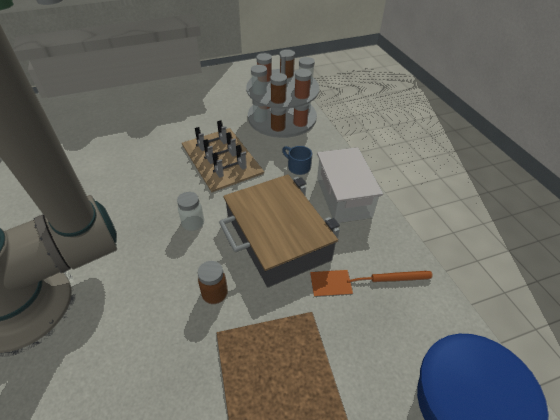

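The top view shows the chest with its lid at about (267,208) and the handle at (271,248). The rack is at (150,232), the mat at (386,252), and the jars at (225,278) and (305,275). The spatula at (326,185) and the mug at (188,158) are behind. The side view agrees.

```bash
cat > h.py <<'E'
from station import robot
import cv2, numpy as np
from scipy.spatial.transform import Rotation as R
OFF=robot.grip_point_offset
def ray(im,uv,z):
    E=np.array(im["extrinsics"]);C=-E[:3,:3].T@E[:3,3]
    d=E[:3,:3].T@np.array([(uv[0]-im["cx"])/im["fx"],(uv[1]-im["cy"])/im["fy"],1])
    return C+d*(z-C[2])/d[2]
def proj(im,p):
    E=np.array(im["extrinsics"]);c=E[:3,:3]@np.asarray(p,float)+E[:3,3]
    return np.array([im["fx"]*c[0]/c[2]+im["cx"],im["fy"]*c[1]/c[2]+im["cy"]])
def shot(n,f,box=None,k=1,pts=()):
    im=robot.get_image(n);a=im["pixels"][:,:,::-1].copy()
    x0,y0,x1,y1=box or (0,0,560,420)
    a=cv2.resize(a[y0:y1,x0:x1],None,fx=k,fy=k,interpolation=cv2.INTER_CUBIC)
    for p in pts:
        q=(proj(im,p)-[x0,y0]+.5)*k; cv2.circle(a,tuple(int(v) for v in q),2,(0,255,0),-1)
    cv2.imwrite("pics/"+f,a); return im
def mask(im,lo,hi,box):
    hsv=cv2.cvtColor(im["pixels"],cv2.COLOR_RGB2HSV);m=cv2.inRange(hsv,np.array(lo),np.array(hi))
    k=np.zeros_like(m);x0,y0,x1,y1=box;k[y0:y1,x0:x1]=255
    return m&k
def big(m):
    return max(cv2.findContours(m,cv2.RETR_EXTERNAL,cv2.CHAIN_APPROX_NONE)[0],key=cv2.contourArea)
def rect(im,m,z):  # -> centre, sizes, yaw of rect on plane z
    m=cv2.morphologyEx(m,cv2.MORPH_CLOSE,np.ones((9,9)))
    m=cv2.morphologyEx(m,cv2.MORPH_OPEN,np.ones((5,5)))
    P=np.array([ray(im,p[0],z)[:2] for p in big(m)],np.float32)
    return cv2.minAreaRect(P)
def down(yaw): # tool down, closing line (tool y) at world angle yaw; tool y ~ (cos,sin)
    y=np.array([np.cos(yaw),np.sin(yaw),0]);z=np.array([0,0,-1.]);return R.from_matrix(np.c_[np.cross(y,z),y,z]).as_rotvec()
def tcp(g): return list(np.array(g,float)+[0,0,OFF])
E
python3 - <<'E'
from h import *
im=shot("top","a.png",(100,140,450,300),2.2)
for n,lo,hi,b,z in[("lid",(5,70,60),(25,255,255),(215,165,320,260),78),("mat",(5,70,40),(25,255,255),(332,205,445,300),8),("rack",(8,60,70),(28,255,255),(98,190,200,272),10)]:
    m=mask(im,lo,hi,b);print(n,rect(im,m,z),m.sum()//255)
hsv=cv2.cvtColor(im["pixels"],cv2.COLOR_RGB2HSV)
for p in[(257,252),(271,254),(225,278),(305,275),(305,268),(236,176),(230,230),(121,232)]:print(p,hsv[p[1],p[0]])
E
```

```text
lid ((606.9274291992188, -19.262100219726562), (190.65377807617188, 282.7537536621094), 6.698780059814453) 6070
mat ((485.251708984375, -353.1380615234375), (271.70098876953125, 210.8680419921875), 83.7657699584961) 6540
rack ((544.949951171875, 343.8119201660156), (174.1427764892578, 253.31161499023438), 9.17650032043457) 4088
(257, 252) [60  6 79]
(271, 254) [105   6  91]
(225, 278) [ 30   5 107]
(305, 275) [ 80   7 108]
(305, 268) [60  5 98]
(236, 176) [108  35  36]
(230, 230) [ 17 161 108]
(121, 232) [16 93 41]
```

View pics/a.png

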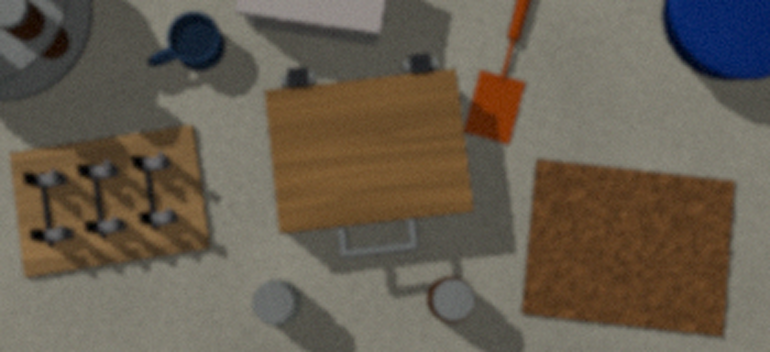

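The zoom shows the lid's handle bar at crop (378,250), which is full (272,253.6). The jar caps are at crop (274,302) and (453,300). The clips have black jaws on the left (+y), with forks at crop (45,178)/(50,235), (97,170)/(105,226) and (152,162)/(157,218). The spatula merged into the lid mask, so I'll tighten the hue and check the predictions with an overlay.

Run:
```python
from h import *
import json
im=robot.get_image("top")
m=mask(im,(12,70,60),(25,255,255),(215,165,320,260))
c,s,a=rect(im,m,78);print("lid",c,s,a)
mr=mask(im,(8,60,70),(28,255,255),(98,190,200,272));rc,rs,ra=rect(im,mr,10)
def X(c,a,p): t=np.radians(a);return np.r_[c[0]+p[0]*np.cos(t)-p[1]*np.sin(t),c[1]+p[0]*np.sin(t)+p[1]*np.cos(t),p[2]]
# second view check
si=robot.get_image("side")
ms=mask(si,(10,70,60),(25,255,255),(215,170,340,275));print("lid side",rect(si,ms,78))
g=cv2.cvtColor(im["pixels"],cv2.COLOR_RGB2GRAY)
jars=[]
for u,v in((225,277.5),(306,276)):
    x,y=int(u)-16,int(v)-16;q=cv2.resize(g[y:y+32,x:x+32],None,fx=8,fy=8,interpolation=cv2.INTER_CUBIC)
    h=cv2.HoughCircles(q,cv2.HOUGH_GRADIENT,1,200,param1=60,param2=10,minRadius=60,maxRadius=100)
    h=h[0,0];uv=(x+(h[0]+.5)/8-.5,y+(h[1]+.5)/8-.5);p=ray(im,uv,90);jars.append(list(p[:2]));print("jar",uv,h[2]/8,p)
W=(c[0],c[1])
json.dump(dict(lid=[*c,a],rack=[*rc,ra],jars=jars),open("m.json","w"))
pts=[X(W,a,(x,y,78)) for x in(-93.5,93.5) for y in(-125,125)]+[X(W,a,(-128.5,y,74)) for y in(-45,0,45)]+[X(W,a,(104.5,y,78)) for y in(-80,80)]
pts+=[X(rc,ra,(x,y,60)) for x in(-37,37) for y in(-70,0,70)]+[np.r_[j,90] for j in jars]
shot("top","b.png",(100,140,340,300),3.3,pts)
shot("side","c.png",(160,100,360,310),3,[X(W,a,(x,y,78)) for x in(-93.5,93.5) for y in(-125,125)]+pts[4:7]+[X(rc,ra,(x,y,45)) for x in(-37,37) for y in(-70,0,70)]+pts[-2:])
```

```text
lid (606.9468383789062, -19.017242431640625) (189.9970245361328, 282.62835693359375) 6.741603851318359
lid side ((596.1888427734375, 38.66259765625), (195.16702270507812, 346.2006530761719), 8.472711563110352)Traceback (most recent call last):
  File "<stdin>", line 16, in <module>
TypeError: 'NoneType' object is not subscriptable
```

```bash
cat > m1.py <<'E'
from h import *
import json
im=robot.get_image("top")
hsv=cv2.cvtColor(im["pixels"],cv2.COLOR_RGB2HSV);print("spat",hsv[190,325],"table",hsv[300,260],"cap",hsv[277,225])
m=mask(im,(11,70,60),(25,205,255),(215,165,320,260))
c,s,a=rect(im,m,78);print("lid",c,s,a)
mr=mask(im,(8,60,70),(28,255,255),(98,190,200,272));rc,rs,ra=rect(im,mr,10)
def X(c,a,p): t=np.radians(a);return np.r_[c[0]+p[0]*np.cos(t)-p[1]*np.sin(t),c[1]+p[0]*np.sin(t)+p[1]*np.cos(t),p[2]]
si=robot.get_image("side")
ms=mask(si,(11,70,60),(25,205,255),(215,170,340,275));print("lid side",rect(si,ms,78))
g=cv2.cvtColor(im["pixels"],cv2.COLOR_RGB2GRAY)
jars=[]
for u,v in((224.5,277.5),(306,276)):
    x,y=int(u)-16,int(v)-16;q=cv2.GaussianBlur(cv2.resize(g[y:y+32,x:x+32],None,fx=8,fy=8,interpolation=cv2.INTER_CUBIC),(0,0),3)
    h=cv2.HoughCircles(cv2.normalize(q,None,0,255,cv2.NORM_MINMAX),cv2.HOUGH_GRADIENT,1,200,param1=30,param2=5,minRadius=60,maxRadius=100)
    uv=(u,v);r=0
    if h is not None: h=h.reshape(-1,3)[0];uv=(x+(h[0]+.5)/8-.5,y+(h[1]+.5)/8-.5);r=h[2]/8
    p=ray(im,uv,90);jars.append([float(t) for t in p[:2]]);print("jar",uv,r,p)
json.dump(dict(lid=[*c,a],rack=[*rc,ra],jars=jars),open("m.json","w"))
W=c
pts=[X(W,a,(x,y,78)) for x in(-93.5,93.5) for y in(-125,125)]+[X(W,a,(-128.5,y,74)) for y in(-45,0,45)]+[X(W,a,(104.5,y,78)) for y in(-80,80)]
pts+=[X(rc,ra,(x,y,60)) for x in(-37,37) for y in(-70,0,70)]+[np.r_[j,90] for j in jars]
shot("top","b.png",(100,140,340,300),3.3,pts)
shot("side","c.png",(160,100,360,310),2.8,pts[:7]+[X(rc,ra,(x,y,45)) for x in(-37,37) for y in(-70,0,70)]+pts[-2:])
E
python3 m1.py
```

```text
spat [ 12 239 125] table [22 30 93] cap [ 75   5 109]
lid (606.6273803710938, -14.779525756835938) (190.57864379882812, 274.16021728515625) 6.483016490936279
lid side ((596.873046875, 38.76451110839844), (193.7836151123047, 346.2006530761719), 8.472712516784668)
jar (np.float32(224.875), np.float32(277.375)) 11.7375 [409.74475014 111.2436916   90.        ]
jar (np.float32(305.875), np.float32(275.0)) 9.95 [ 417.1021912  -111.74805818   90.        ]
```

View pics/b.png

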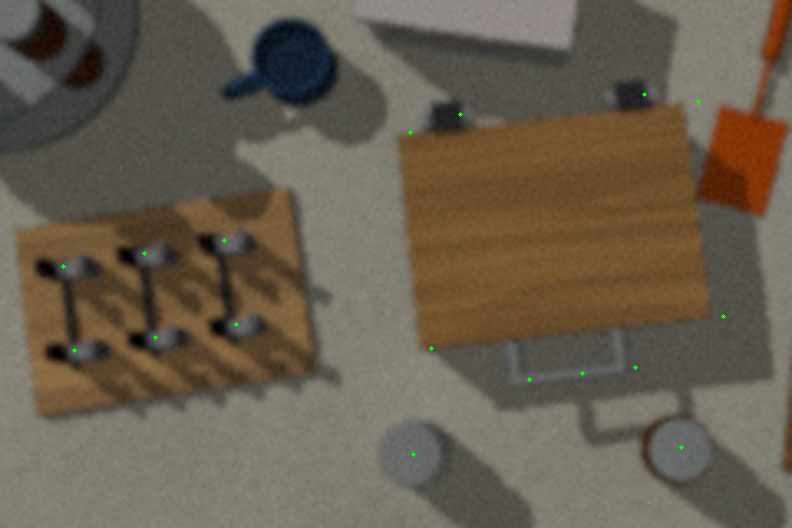

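View pics/c.png

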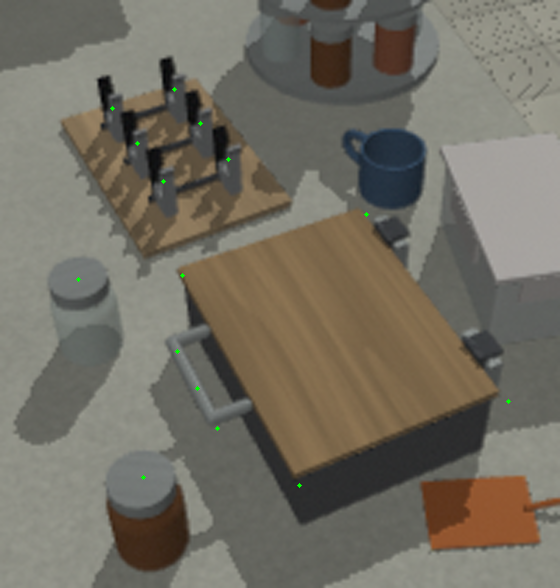

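Top overlay: the rack and jar dots sit well, at the middle of the forks and the centres of the caps. The lid rectangle is stretched on the spatula side. True lid corners in this crop are (403,137), (684,103), (711,314) and (420,348), with the bar from (514,383) to (625,368). I'll use those, after checking them against the given sizes.

Run:
```python
from h import *
import json
im=robot.get_image("top")
w=lambda p,z:ray(im,(100+p[0]/3.3-.5,140+p[1]/3.3-.5),z)[:2]
A,B,C,D=[w(p,78) for p in((403,137),(684,103),(711,314),(420,348))]
for p,q in((A,B),(B,C),(C,D),(D,A)):print(np.linalg.norm(q-p))
c=(A+B+C+D)/4
ux=((A-D)+(B-C));uy=((A-B)+(D-C));print("yaw",np.degrees([np.arctan2(ux[1],ux[0]),np.arctan2(-uy[0],uy[1])]),"c",c)
b=[w(p,74+6) for p in((514,380),(625,365))]
bar=[w(p,75) for p in((514,380),(569.5,375),(625,368))];print("bar",bar)
t=np.mean([np.arctan2(ux[1],ux[0]),np.arctan2(-uy[0],uy[1])])
e=np.array([np.cos(t),np.sin(t)]);print("bar pred",c-128.5*e,"hinge",c+104.5*e, "bar dist",(c-bar[1])@e)
k=json.load(open("m.json"));k["lid"]=[*map(float,c),float(np.degrees(t))];json.dump(k,open("m.json","w"))
mm=mask(im,(5,70,40),(25,255,255),(332,205,445,300));print(rect(im,mm,8));print(k)
for p in (tcp([*(c-128.5*e),74]),tcp([*(c+104.5*e),420]),tcp([485,-353,330]),tcp([545,344,150])):
    print([None if q is None else np.round(q,2) for q in (robot.solve_ik(p,down(t)),robot.solve_ik(p,down(t+np.pi)))])
```

```text
244.2030616305838
184.11805817549848
248.9021550878371
182.48869981396513
yaw [6.22751873 7.1211602 ] c [605.7658185   -5.03539345]
bar [array([473.02302494,  28.74359962]), array([477.45469577, -18.31904275]), array([483.58814658, -65.43711745])]
bar pred [478.13668842 -19.97042458] hinge [709.55760133   7.11021552] bar dist 128.98543727324034
((485.13946533203125, -353.08465576171875), (271.010986328125, 210.95851135253906), 83.87703704833984)
{'lid': [605.7658185037513, -5.035393449666163, 6.6743394653646115], 'rack': [544.9555053710938, 343.79571533203125, 9.407639503479004], 'jars': [[409.74475013674515, 111.2436915977898], [417.10219120119245, -111.74805817979001]]}
[array([-0.19,  0.27,  1.93, -0.  ,  0.94, -0.3 ]), None]
[array([-0.09,  0.48,  0.72, -0.  ,  1.94, -0.2 ]), None]
[array([-0.75,  0.28,  1.25,  0.  ,  1.62, -0.86]), array([-0.75,  0.28,  1.25, -0.  ,  1.62,  2.28])]
[array([ 0.46,  0.42,  1.46, -0.  ,  1.25,  0.34]), None]
```

Run:
```python
from h import *
import json
k=json.load(open("m.json"));c=np.array(k["lid"][:2]);t=np.radians(k["lid"][2]);e=np.array([np.cos(t),np.sin(t)])
H=c+104.5*e;o=down(t)
P=lambda phi,r=233,up=0:tcp([*(H-r*np.cos(phi)*e),74+r*np.sin(phi)+5+up])
robot.grip(26)
s=robot.state()
robot.servo_line([s["ee_pos"][0],s["ee_pos"][1],380])
robot.move_pose(P(0,233,120),o)
f0=robot.state()["contact_force"];print("free",np.round(f0,1))
robot.servo_line(P(0),feed=120);print(np.round(robot.state()["contact_force"],1))
robot.grip(5,6);s=robot.state();print(s["gripper_width"],s["gripper_force"],np.round(s["contact_force"],1))
for i,ph in enumerate(np.radians(np.arange(6,91,6))):
    robot.servo_line(P(ph),feed=120);s=robot.state()
    if i%2: print(round(np.degrees(ph)),s["gripper_width"].__round__(1),np.round(s["contact_force"],1),s["time_s"])
shot("side","d.png",(120,0,420,310),1.9)
```

```text
free [ 0.1  0.6 -0.7]
[-0.4 -0.1  0.2]
11.549977438458411 6.000035181641579 [-1.6 -0.3  4.6]
12 11.6 [ 1.   0.2 -1.6] 6.65
24 11.8 [-0.6  0.4 -2.6] 7.35
36 11.9 [-6.3 -0.7  2.1] 8.05
48 12.0 [-11.1  -1.4   8.2] 8.75
60 11.8 [-6.3 -1.1  7.6] 9.45
72 11.8 [-1.3  0.5  3.9] 10.15
84 11.6 [-0.4  0.9  0.9] 10.85
```

View pics/d.png

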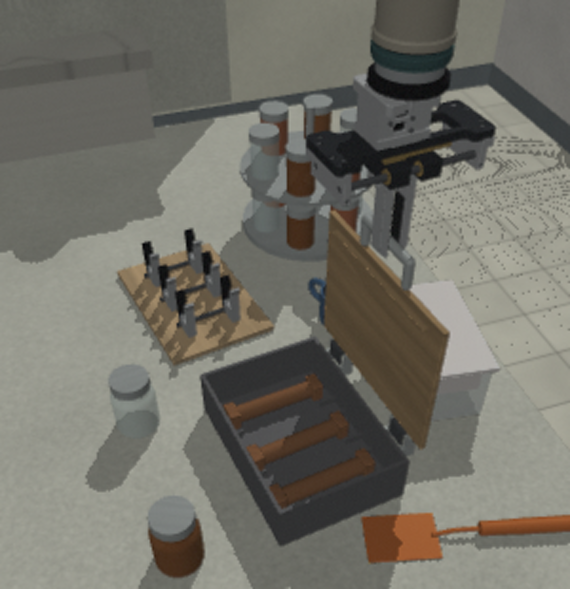

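The side view shows the lid upright on its hinge, with three pins in the chest in the middle of their bays. Next I lift the lid and lay it on the mat.

Run:
```python
from h import *
import json
k=json.load(open("m.json"));c=np.array(k["lid"][:2]);t=np.radians(k["lid"][2]);e=np.array([np.cos(t),np.sin(t)])
H=c+104.5*e;M=np.array([485.2,-353.1]);tm=np.radians(-6.1);em=np.array([np.cos(tm),np.sin(tm)])
robot.dwell(.4);robot.grip(5,14);F=lambda:np.round(robot.state()["contact_force"],1)
up=lambda dz:tcp([*H,312+dz])
robot.servo_line(up(35),feed=50);print(F());robot.servo_line(up(100),feed=120);print(F(),robot.state()["gripper_width"])
H2=M+(104.5-12)*em
robot.move_pose(tcp([*H2,360]),down(tm));robot.dwell(.5)
shot("side","e.png",(120,0,420,420),1.4)
# touch down
z=300
robot.servo_line(tcp([*H2,z]),feed=120);f0=F()
while z>250:
    z-=4;robot.servo_line(tcp([*H2,z]),feed=40);f=F()
    if f[2]-f0[2]>1.5:break
print("touch z(grasp)",z,f0,f,robot.state()["time_s"])
```

```text
[-0.2 -0.1 -4.2]
[ 0.6 -0.1 -4.6] 11.333601470974488
touch z(grasp) 256 [ 0.2  0.2 -4.1] [-0.  -1.2  5.6] 18.8333
```

View pics/e.png

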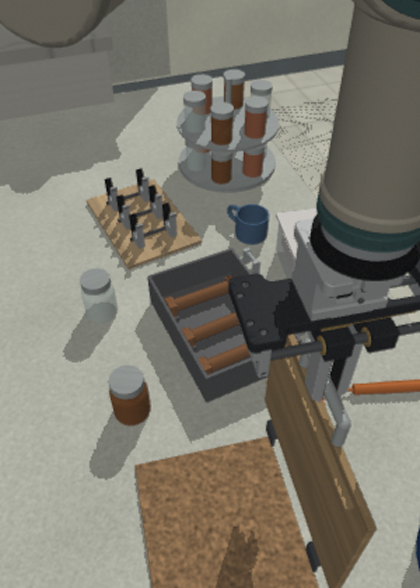

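The lid hangs upright over the mat's far side, and touchdown came at the expected height. Now I lay it down toward the robot.

Run:
```python
from h import *
M=np.array([485.2,-353.1]);tm=np.radians(-6.1);em=np.array([np.cos(tm),np.sin(tm)]);H2=M+(104.5-12)*em
F=lambda:np.round(robot.state()["contact_force"],1)
robot.grip(5,6)
for i,a in enumerate(np.radians(np.r_[np.arange(84,5,-6),3,0])):
    robot.servo_line(tcp([*(H2-233*np.cos(a)*em),max(21+233*np.sin(a),22)+4]),feed=100)
    if i%3==0 or a<.1:print(round(np.degrees(a)),F(),robot.state()["gripper_width"].__round__(1))
robot.grip(24);robot.dwell(.3);print(F())
b=H2-233*em
robot.servo_line(tcp([*b,150]),feed=120)
robot.move_pose(tcp([350,-330,330]),down(tm))
robot.move_j([-1.9,*robot.state()["qpos"][1:]])
shot("top","f.png",(80,130,460,330),2.0);print(robot.state()["time_s"])
```

```text
84 [ 0.5 -1.3  5.3] 11.4
66 [-3.5 -0.3  7.4] 11.8
48 [-7.1 -1.4  7.6] 11.9
30 [-0.5 -0.2 -1.4] 11.5
12 [-0.8 -0.1 -0.8] 12.0
3 [-0.2  0.4 -1.6] 11.8
0 [-0.3  0.1 -1. ] 11.9
[ 0.  -0.1  0.6]
29.4667
```

View pics/f.png

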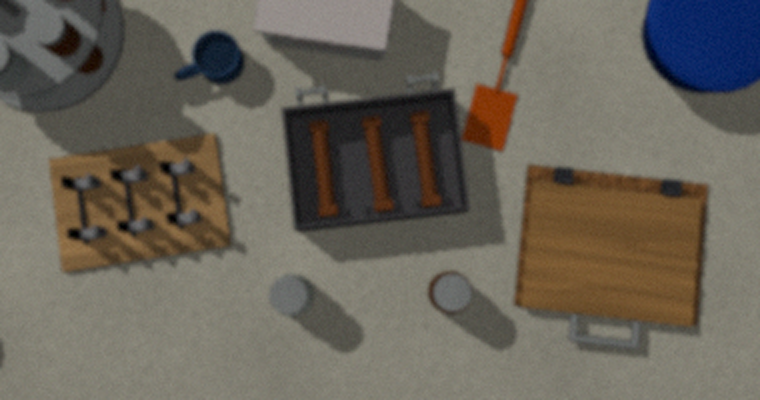

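The lid lies flat on the mat with its handle toward the robot. Three brown pins are visible in the chest at crop (323,167), (380,163) and (426,160). I'll measure them and do the first one.

```bash
cat >> h.py <<'E'
import json
K=json.load(open("m.json"));RC=np.array(K["rack"][:2]);RT=np.radians(K["rack"][2])
CC=np.array(K["lid"][:2]);CT=np.radians(K["lid"][2])
def loc(p): d=np.asarray(p[:2])-CC;return np.array([d@[np.cos(CT),np.sin(CT)],d@[-np.sin(CT),np.cos(CT)]])
def pins(z=28):
    im=robot.get_image("top");m=mask(im,(0,110,45),(17,255,255),(218,165,320,255));out=[]
    for c in cv2.findContours(cv2.morphologyEx(m,cv2.MORPH_CLOSE,np.ones((3,3))),cv2.RETR_EXTERNAL,cv2.CHAIN_APPROX_NONE)[0]:
        if cv2.contourArea(c)<150:continue
        P=np.array([ray(im,p[0],z)[:2] for p in c],np.float32)
        if np.abs(loc(P.mean(0))[1])>125:continue
        (cx,cy),(w,h),a=cv2.minAreaRect(P)
        if h>w:w,h,a=h,w,a+90
        a=np.radians((a+90)%180-90);out.append((cx,cy,a,w,h))
    return sorted(out,key=lambda p:-p[1])
def clip(k): return RC+70*k*np.array([-np.sin(RT),np.cos(RT)])
F=lambda:np.round(robot.state()["contact_force"],1)
E
python3 - <<'E'
from h import *
for p in pins():print(np.round(p,2),np.round(loc(p),1),"relyaw deg",np.degrees(p[2]-CT).round(1))
for k in(-1,0,1):
    q=clip(k);print(q,[np.round(robot.solve_ik(tcp([*q,52]),down(RT+s*np.pi/2)),2) for s in(1,-1) if robot.solve_ik(tcp([*q,52]),down(RT+s*np.pi/2)) is not None])
E
```

```text
[5.9387e+02 7.1690e+01 1.1000e-01 1.4096e+02 2.7470e+01] [-2.9 77.6] relyaw deg -0.5
[ 6.0145e+02 -7.1700e+00  1.5000e-01  1.3872e+02  2.7220e+01] [-4.5 -1.6] relyaw deg 1.8
[ 6.0886e+02 -7.7560e+01  1.2000e-01  1.4201e+02  3.0070e+01] [ -5.4 -72.4] relyaw deg 0.3
[556.39753071 274.73718902] [array([ 0.35,  0.48,  1.64,  0.  ,  1.02, -1.39]), array([ 0.35,  0.48,  1.64, -0.  ,  1.02,  1.75])]
[544.95550537 343.79571533] [array([ 0.45,  0.51,  1.59,  0.  ,  1.05, -1.28]), array([ 0.45,  0.51,  1.59, -0.  ,  1.05,  1.86])]
[533.51348003 412.85424164] [array([ 0.56,  0.55,  1.51,  0.  ,  1.08, -1.18]), array([ 0.56,  0.55,  1.51, -0.  ,  1.08,  1.96])]
```

Measurements match the stated sizes and bays, so I'll take the first pin to the far clip.

```bash
cat >> h.py <<'E'
def pick(p,w0=46):
    o=down(p[2]+np.pi/2);robot.grip(w0)
    robot.move_pose(tcp([p[0],p[1],150]),o);f0=F()
    robot.servo_line(tcp([p[0],p[1],29.5]),feed=120);print("pick F",F()-f0)
    robot.grip(10,35);print("w",robot.state()["gripper_width"].round(1))
    robot.servo_line(tcp([p[0],p[1],150]),feed=150)
def seat(k,dz=7.5,dy=0.):
    q=clip(k)+dy*np.array([-np.sin(RT),np.cos(RT)]);o=down(RT+np.pi/2)
    robot.move_pose(tcp([*q,150]),o);robot.dwell(.2);f0=F();print("w",robot.state()["gripper_width"].round(1))
    robot.servo_line(tcp([*q,66+dz]),feed=120)
    log=[]
    for z in np.arange(64,43.9,-2):
        robot.servo_line(tcp([*q,z+dz]),feed=40);f=F()-f0;log.append((int(z),*f.round(1)))
        if f[2]>22:print("STOP");break
    print(*log,sep="\n")
    return q
E
python3 - <<'E'
from h import *
P=pins();pick(P[0]);seat(1);robot.dwell(.2)
s=robot.state();print(s["time_s"],s["ee_pos"],F(),s["gripper_width"])
shot("side","g.png",(140,60,400,260),3)
E
```

```text
pick F [-0.5  0.6 -0.2]Traceback (most recent call last):
  File "<stdin>", line 2, in <module>
  File "h.py", line 53, in pick
    robot.grip(10,35);print("w",robot.state()["gripper_width"].round(1))
                                ^^^^^^^^^^^^^^^^^^^^^^^^^^^^^^^^^^^^
AttributeError: 'float' object has no attribute 'round'
```

```bash
sed -i 's/robot.state()\["gripper_width"\].round(1)/round(robot.state()["gripper_width"],1)/' h.py
python3 - <<'E'
from h import *
s=robot.state();print(s["gripper_width"],s["ee_pos"])
e=s["ee_pos"];robot.servo_line([e[0],e[1],tcp([0,0,150])[2]])
seat(1);robot.dwell(.2)
s=robot.state();print(s["time_s"],s["ee_pos"],F(),s["gripper_width"])
shot("side","g.png",(140,60,400,260),3)
E
```

```text
23.040978176549707 [593.68897915  73.20407553 108.37775557]
w 23.3
(64, np.float64(-3.1), np.float64(4.9), np.float64(3.4))
(62, np.float64(-4.2), np.float64(5.7), np.float64(6.4))
(60, np.float64(-3.8), np.float64(4.8), np.float64(7.4))
(58, np.float64(-3.8), np.float64(6.5), np.float64(5.4))
(56, np.float64(-2.0), np.float64(5.0), np.float64(4.3))
(54, np.float64(-1.8), np.float64(5.8), np.float64(3.4))
(52, np.float64(-0.3), np.float64(6.1), np.float64(2.9))
(50, np.float64(-1.2), np.float64(6.2), np.float64(4.0))
(48, np.float64(0.3), np.float64(5.5), np.float64(3.2))
(46, np.float64(1.0), np.float64(7.5), np.float64(2.2))
(44, np.float64(-0.4), np.float64(6.2), np.float64(2.5))
41.0667 [535.03816217 414.79212891 131.36743848] [-0.   5.2  3.1] 23.549370435145043
```

View pics/g.png

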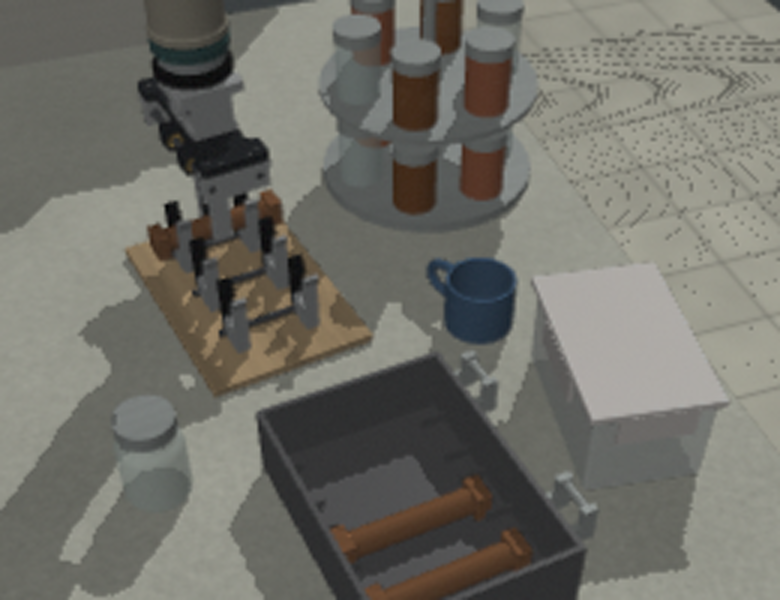

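The pin is between the forks of the far clip, and the force peaked at 7.4 N then fell, so it snapped in. The arm was pushed about 2 mm to +y, so I'll shift the next two by that.

```bash
cat >> h.py <<'E'
def free():
    robot.grip(38);e=robot.state()["ee_pos"];robot.servo_line([e[0],e[1],tcp([0,0,150])[2]],feed=150)
E
python3 - <<'E'
from h import *
free()
for k in (0,-1):
    e=robot.state()["ee_pos"]
    robot.move_pose(tcp([480,300,200]),down(RT+np.pi/2))
    P=pins();print([(*np.round(p[:2],1),round(p[2]-CT,2),round(p[3])) for p in P])
    if not P or abs(P[0][3]-140)>8:break
    pick(P[0]);seat(k,dy=2.);s=robot.state();print(s["ee_pos"],clip(k),s["time_s"]);free()
robot.move_pose(tcp([350,200,250]),down(RT+np.pi/2))
robot.move_j([-1.2,*robot.state()["qpos"][1:]])
print(pins(),robot.state()["time_s"])
shot("top","i.png",(95,140,325,300),3.3)
shot("side","j.png",(160,80,360,300),2.7)
E
```

```text
[(np.float64(600.8), np.float64(-11.7), np.float64(0.01), 141), (np.float64(609.0), np.float64(-77.3), np.float64(0.02), 141)]
pick F [0.6 1.2 0.6]
w 22.9
w 23.3
(64, np.float64(-3.7), np.float64(-1.0), np.float64(2.9))
(62, np.float64(-2.2), np.float64(0.2), np.float64(4.7))
(60, np.float64(1.3), np.float64(-0.3), np.float64(3.2))
(58, np.float64(1.6), np.float64(0.5), np.float64(1.4))
(56, np.float64(2.4), np.float64(1.3), np.float64(-0.3))
(54, np.float64(2.4), np.float64(1.0), np.float64(-1.3))
(52, np.float64(1.8), np.float64(0.0), np.float64(-0.5))
(50, np.float64(-1.0), np.float64(1.2), np.float64(0.4))
(48, np.float64(-0.3), np.float64(1.9), np.float64(-1.8))
(46, np.float64(-0.8), np.float64(1.9), np.float64(-1.1))
(44, np.float64(-1.7), np.float64(1.9), np.float64(6.0))
[544.57850568 345.82597298 131.2424013 ] [544.95550537 343.79571533] 52.3917
[(np.float64(608.3), np.float64(-77.4), np.float64(0.03), 140)]
pick F [ 0.7 -0.1  0.7]
w 23.1
w 23.1
(64, np.float64(-0.9), np.float64(-0.8), np.float64(2.2))
(62, np.float64(-1.2), np.float64(-0.5), np.float64(5.3))
(60, np.float64(1.4), np.float64(0.3), np.float64(3.5))
(58, np.float64(1.8), np.float64(1.3), np.float64(1.4))
(56, np.float64(3.5), np.float64(0.0), np.float64(0.4))
(54, np.float64(3.5), np.float64(3.1), np.float64(0.2))
(52, np.float64(2.3), np.float64(1.6), np.float64(-0.3))
(50, np.float64(1.2), np.float64(2.2), np.float64(0.1))
(48, np.float64(-1.0), np.float64(2.0), np.float64(0.1))
(46, np.float64(0.3), np.float64(1.5), np.float64(0.3))
(44, np.float64(-1.4), np.float64(1.6), np.float64(7.7))
[555.94825865 276.79180575 131.25054551] [556.39753071 274.73718902] 63.725
[] 68.0417
```

View pics/i.png

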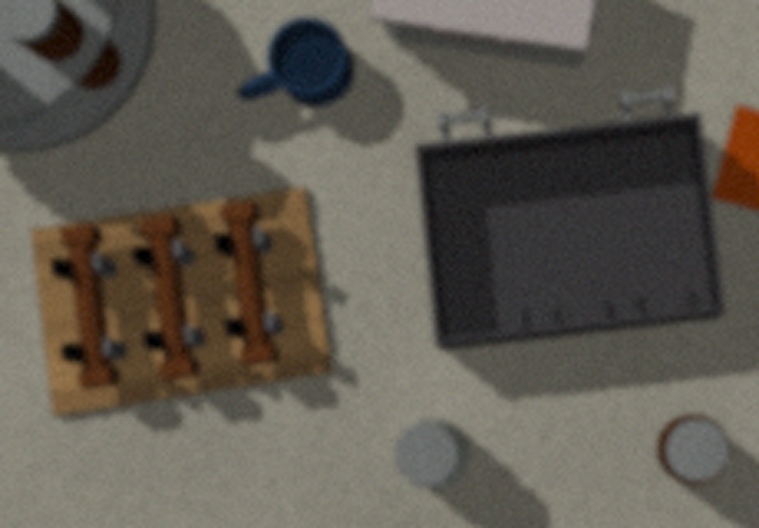

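View pics/j.png

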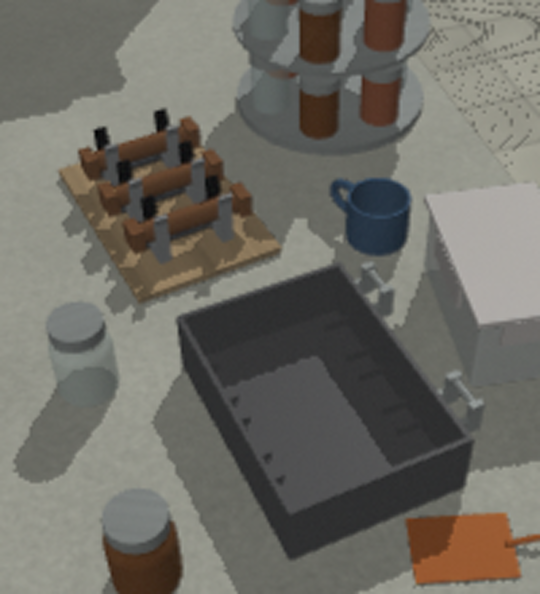

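All three pins sit level between the forks and the chest is empty. The jar caps are at crop (429,453) and (694,450), unchanged. Jars next.

Run:
```python
from h import *
o=down(CT+np.pi/2);ex=np.array([np.cos(CT),np.sin(CT)]);ey=np.array([-ex[1],ex[0]])
for j,sy in((1,-55),(0,55)):
    p=K["jars"][j];q=CC+sy*ey
    robot.grip(94);robot.move_pose(tcp([*p,190]),o);f0=F()
    robot.servo_line(tcp([*p,68]),feed=120);print("down",F()-f0)
    robot.grip(40,30);print(robot.state()["gripper_width"],robot.state()["gripper_force"])
    robot.servo_line(tcp([*p,190]),feed=120)
    robot.servo_line(tcp([*q,190]),feed=150);robot.dwell(.2);f0=F()
    robot.servo_line(tcp([*q,84]),feed=100)
    for z in np.arange(82,72,-1.5):
        robot.servo_line(tcp([*q,z]),feed=40)
        if (F()-f0)[2]>2:break
    print("set",z,F()-f0)
    robot.grip(78);robot.dwell(.2);print(robot.state()["gripper_width"])
    robot.servo_line(tcp([*q,190]),feed=100)
robot.move_pose(tcp([350,0,280]),o)
robot.move_j([-1.4,*robot.state()["qpos"][1:]])
shot("top","k.png",(95,130,455,310),2.1);shot("side","l.png",(150,60,400,420),1.65);print(robot.state()["time_s"])
```

```text
down [-0.4  0.1 -0.2]
58.97255307111935 30.00579152663704
set 74.5 [-1.6  0.5  8.6]
78.20534015585288
down [-0.3 -0.3 -0.1]
58.56001241565272 30.00398696400225
set 76.0 [ 0.  -0.2  3.9]
78.0820149012473
93.0
```

View pics/k.png

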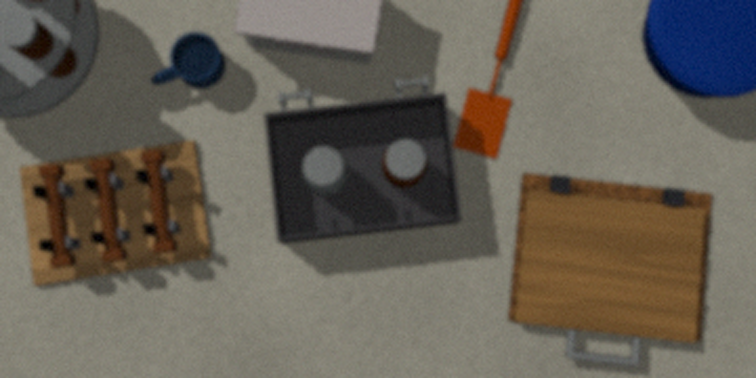

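View pics/l.png

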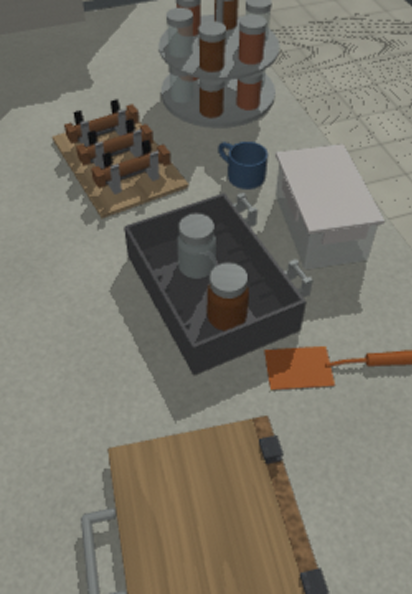

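Both views show the pins in their clips, the jars upright in the chest at crop (323,166) and (405,159), and the lid flat on the mat. The mug and spatula are untouched. Handing in.

```bash
python3 -c "
from station import robot
print(robot.hand_in())"
```

```text
the job is handed in; nothing more can be done
None
```

I handed the job in after 93 s of robot time. The final pictures show the lid flat on the mat, all three pins in their clips and both jars upright in the chest, with the mug and spatula untouched; the interface gave no verdict.

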